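Load a specimen in a contact-angle meter and hold the dosing arm on its mark

ROBOT

A 6-joint arm with a two-finger parallel gripper is mounted at the origin on the work surface. World frame = base frame: x ahead of the robot, y to its left, z up, the work surface at z = 0. Lengths are in mm, angles in rad, forces in N, time in s.
With the tool pointing down it reaches from about 400 to 925 mm from the base axis. Payload 12.5 kg.
Tool frame: the origin (TCP) lies midway between the tips of the shut fingers; the grasp point (between the pads) lies 19 mm behind it; x points along the fingers, y is the direction in which the jaws open and shut, and the axes are right-handed (so a half turn about x gives the same grasp; the last joint's range is limited). The gripper opens to 95 mm and grips with 3 to 60 N. Pads are 20 mm wide; open, the fingers measure 119 mm over their backs; the gripper's body (75 mm by 180 mm) begins 59 mm behind the grasp point.
Start: joints at [1.164, 0.491, 1.559, -0, 1.092, -0.106], TCP at [185.161, 596.961, 214.661] pointing down, gripper open.
Joint ranges: [-3.1, 3.1], [-0.84, 2.19], [0.05, 2.79], [-1.13, 4.28], [0.06, 2.93], [-2.69, 2.69]. Speed limits (rad/s): [2.22, 2.22, 2.79, 3.14, 3.14, 3.14].

INTERFACE

Orientations are given as [roll, pitch, yaw] about the fixed x, y, z axes, in that order (R = Rz(yaw) Ry(pitch) Rx(roll)).
In Python, from cell import sensors, read_camera, get_calibration, order gives the robot as it stands. The module is installed in compiled form; this text tells all that it offers.
- The arm moves only by the tool servo_tool, never from a script. Its argument "steps" is text: rows parted by semicolons, each of 7 numbers parted by spaces: the shift along the tool's x, y, z in mm, then the turn, a rotation vector about the tool's x, y, z in rad, then the finger opening in mm, from 0 to 95.1. A call has exactly 8 rows; each row shifts and turns the pose as measured when the row begins, along the tool's axes as they then stand; what a row does not reach is not made up. A row lasts 1/10 s, in which the tool goes at most 50 mm and 8.59 degrees, less where a joint would pass 70% of its speed; a pose out of reach is approached as far as the arm can. A call is refused whole if a number of a shift passes 50 or a number of a turn 0.15, either way. A call with a gripper value outside its range is refused whole. The fingers move at their own pace and stop on an object; the grip force is fixed at half the most. Time passes only in rows, so rows that do not move let the fingers close, or fill a call up. It gives the time, the measured TCP pose, the force and the opening at its end, in the units of the state.
- sensors.state(): the state, without advancing time (a new reading comes with each control period).
- read_camera(name): name is "scene" or "top" or "wrist"; returns (picture, depth): 400x640x3 uint8, blue, green, red; 400x640 float32, mm along the optical axis (not along the pixel's ray), 0 where there is no reading.
- get_calibration(name): a dict with "mtx" (3x3 intrinsics, pixels), "R" (3x3) and "t" (3): a world point X has camera coordinates R X + t. Camera axes: x right, y down, z forward; pixel columns grow to the right and rows downward; lengths in mm; the calibration is good to about 2 mm. A picture is of the moment at which its call begins: read the wrist's pose just before it. get_calibration takes no time and is no camera call; for the wrist camera it gives the pose at the moment of the call.
- order.job_done(): hands the job in, once; it reports no verdict.
The state is a dict: "t": time; "joints": joint angles; "qvel": joint speeds; "tau": joint torques, N m; "eef_pos": TCP position; "tcp_rot": TCP orientation; "ft_force": force on the tool from outside, world axes, zero at the start; "moment": the same for the moment, N m; "opening": opening from 0.0 (shut) to 1.0 (fully open).
Only numpy, scipy, OpenCV 4.12 (cv2) and the standard library are available. Lean on these libraries where they do the work, as an engineer would, in place of code of your own. Each camera call takes 0.05 s, during which the arm holds its last target.

TASK

Lay the long aluminium coupon gently on the narrow sample ledge of the contact-angle meter, centred and lengthwise along it, and let go of it. Then squeeze the lock button on the grip head of the sprung dosing arm, draw the arm out to the 100 mm mark of its scale so that the needle stands over the coupon, and finish while still holding it there with the button squeezed. The needle must not hit the coupon, and leave the coupon lying on the ledge and the other things on the bench undisturbed.

Things in the scene. Friction and masses are not known exactly. Their poses are not given: they have to be found in the camera images.
- coupon_center (a point): Centre of the coupon to be loaded: a plain aluminium bar, 60 x 28 mm and 10 mm thick, about 45 g, lying flat on the 3 mm black mat to the robot's right. x along its 60 mm length, y along its 28 mm width, z up. It is the only long one of the three aluminium specimens.
- ledge_top (a point): Centre of the top face of the sample ledge, an aluminium bar 48 mm long (x) and 20 mm wide (y), narrower than the coupon, 95 mm above the bench in the middle of the meter. Axes of the meter: x away from the robot, along the ledge and the dosing arm, y to the camera, z up. A coupon properly laid has its centre 5 mm above this point.
- grip (a point): Centre of the black grip head of the dosing arm, 182 mm above the bench, axes as the ledge; the head is 34 (x) x 30 (y) x 48 mm (z), free above. Its steel lock button stands out 9 mm from the -y flank: 39 mm across with the button out, 33 mm with it in, when the middle of the outer faces is 1.5 mm to -y of this point. Parked, it lies 145 mm to the +x side of the ledge's centre.
- needle_tip (a point): Lower tip of the dosing needle, 45 mm in front (-x) of the grip point and 71 mm below it: it passes 6 mm above a coupon on the ledge. Parked it is 100 mm from the ledge's centre; at the 100 mm mark it is right above it. The dispenser that holds it is 21 mm thick, its top 8 mm below the head's top. Axes as the ledge.
- boom (a joint): How far the dosing arm is drawn out of its sleeve, to -x (m): 0 parked and locked at the start, 0.12 the stop. The scale on top of the tube has lines every 5 mm, wider ones every 10 mm, full-width ones at 0, 50 and 100 mm, read at the light metal collar at the sleeve's mouth (0.100 = 100 mm line at the collar). A spring pulls it back with 3 to 4 N unless held.
- lock (a joint): How far the lock button is pressed in (m), along the meter's +y: 0 out, 0.006 fully in. Face 26 mm (x) x 30 mm (z), centred at the grip point's height, sprung with 2 to 5 N. The arm is locked when parked until the button is in by about 3.5 mm; drawn out, the lock holds it nowhere.
- meter: The contact-angle meter, fixed, origin on the bench under the ledge's centre. Two steel base tubes along y, black foot bars at y -165 and +245 mm (150 mm long in x, 54 mm high); camera lens front 114 mm from the ledge at +y, backlight 125 mm at -y, both at most 137 mm high; column 285 mm to +x carrying the arm's black sleeve, top 195 mm high.
- disc: Bystander: round aluminium specimen, 34 mm diameter, 10 mm thick, on the mat. Origin under its centre.
- square: Bystander: square aluminium specimen 28 x 28 x 10 mm, on the mat. Origin under its centre.
- vial: Bystander: small amber glass vial, 25 mm diameter, 45 mm high, standing on the mat. Origin under its centre.
- solvent: Bystander: amber glass bottle, 40 mm diameter, 85 mm high, beyond the mat. Origin under its centre.
- driver: Bystander: screwdriver 140 mm long lying between the mat and the robot. Origin under its middle.
- pen_cup: Bystander: paper cup with pens, 72 mm diameter, 140 mm high, to the left. Origin under its centre.
- stapler: Bystander: stapler 125 x 34 x 46 mm, to the left. Origin under its centre.
There are look-alikes about, which are no part of the job. What is shaped like the part that bears coupon_center but brown or purple is not meant.

How it is judged:
By the outcome, as a careful person would: the job done as asked, in the order asked, and still so for the second after the job is handed in, while the arm keeps its last pose, push and grip.
It also fails if it takes over 58 s, if anything falls off the work surface, if the arm or the gripper's body presses on something with over 40 N, if the wrist force passes 120 N, or if a joint passes its speed limit or range.

## Working session

There is one attempt and no reset: what is moved stays moved. The work goes in short steps, Python scripts to look and compute and a tool call to move; the robot and the scene stay as the last step left them, time stands still between calls to the robot, and variables do not carry over. Pictures are saved under pics/ and viewed, and the job is handed in when it is done.

Besides the shell and the picture viewer there is one more tool, called by a JSON object that holds its "api" and its "payload". servo_tool: Moves the arm, as the interface text tells. Its arguments: {"type":"object","properties":{"steps":{"type":"string"}},"required":["steps"]}

```bash
mkdir -p pics
cat > h.py <<'E'
import numpy as np, cv2
from cell import sensors, read_camera, get_calibration, order
def ray(cal,u,v):
    d=np.linalg.inv(cal["mtx"])@np.array([u,v,1.0]); R=np.array(cal["R"]);t=np.array(cal["t"]).ravel()
    return -R.T@t, R.T@d
def onplane(cal,u,v,z):
    o,d=ray(cal,u,v); return o+d*(z-o[2])/d[2]
def proj(cal,X):
    c=np.array(cal["R"])@np.array(X,float)+np.array(cal["t"]).ravel(); p=np.array(cal["mtx"])@c; return p[:2]/p[2]
def cloud(cal,D):
    v,u=np.mgrid[:D.shape[0],:D.shape[1]]
    P=np.stack([u*D,v*D,D],-1)@np.linalg.inv(cal["mtx"]).T
    return (P-np.array(cal["t"]).ravel())@np.array(cal["R"])
def st():
    s=sensors.state(); return s
E
python3 - <<'E'
from h import *
s=st(); print(s)
for n in ["scene","top"]:
    c=get_calibration(n); p,d=read_camera(n); cv2.imwrite(f"pics/{n}0.png",p); np.save(f"{n}0.npy",d)
    print(n,c)
E
```

```text
{'t': 0.0, 'joints': array([ 1.16440032e+00,  4.91531895e-01,  1.55945495e+00,  2.03765059e-05,
        1.09171763e+00, -1.05597083e-01]), 'qvel': array([ 0.00086895, -0.00068485, -0.00080108,  0.00234496, -0.00107149,
        0.00085095]), 'tau': array([ 1.66241374e-03, -6.12637424e+01, -2.58189136e+01,  6.93576713e-02,
        4.81471675e-02, -9.47600279e-05]), 'eef_pos': array([185.04895036, 596.71397728, 214.07704795]), 'tcp_rot': array([-1.6926465 ,  1.56968436, -1.99345482]), 'ft_force': array([ 1.28333918, -0.80027264,  0.81624144]), 'moment': array([ 0.03806594, -0.01217676, -0.02368121]), 'opening': 0.9978166909398957}
scene {'mtx': array([[364.28020645,   0.        , 323.47869841],
       [  0.        , 364.28020645, 202.9252735 ],
       [  0.        ,   0.        ,   1.        ]]), 'R': array([[-0.45216208,  0.89191698, -0.00579231],
       [ 0.53076204,  0.26384216, -0.80540609],
       [-0.71682711, -0.36724844, -0.59269509]]), 't': array([ 243.26939351, -166.48897438, 1608.64087032])}
top {'mtx': array([[397.24377103,   0.        , 320.71153793],
       [  0.        , 397.24377103, 196.87066913],
       [  0.        ,   0.        ,   1.        ]]), 'R': array([[-0.02630165, -0.99950219, -0.01742413],
       [-0.99830659,  0.02716691, -0.05143845],
       [ 0.0518862 ,  0.0160417 , -0.99852415]]), 't': array([   7.0910062 ,  518.6535074 , 1301.75429019])}
```

View pics/scene0.png

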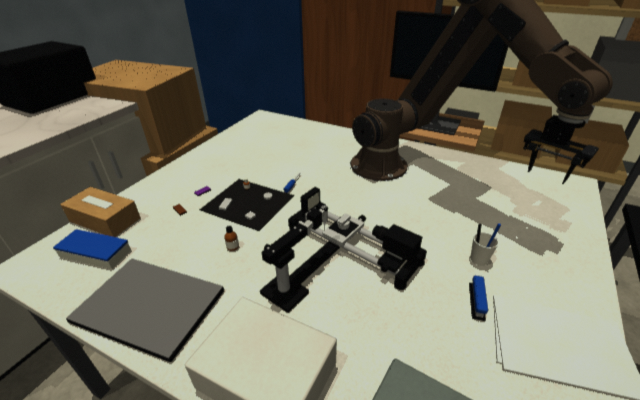

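View pics/top0.png

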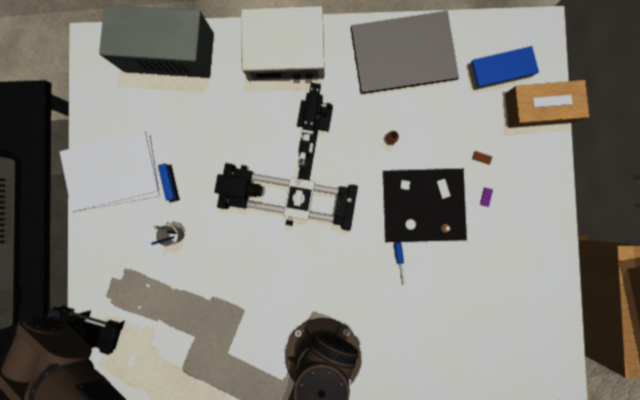

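Three aluminium pieces lie on the mat in the top view: (405,185) is square, (411,225) is round and (444,188) is long. Two look-alikes lie off the mat: brown (482,157) and purple (487,197). The long one at (444,188) fits the description. I'll confirm it in an enlarged crop.

Run:
```python
from h import *
p=cv2.imread("pics/top0.png")
a=cv2.resize(p[150:250,375:500],None,fx=6,fy=6,interpolation=cv2.INTER_CUBIC); cv2.imwrite("pics/c1.png",a)
a=cv2.resize(p[70:240,205:365],None,fx=3.5,fy=3.5,interpolation=cv2.INTER_CUBIC); cv2.imwrite("pics/c2.png",a)
g=cv2.cvtColor(p,cv2.COLOR_BGR2GRAY)
c=get_calibration("top")
m=np.zeros_like(g); m[172:240,388:463]=(g[172:240,388:463]>110)*255
for k in cv2.findContours(m,cv2.RETR_EXTERNAL,cv2.CHAIN_APPROX_NONE)[0]:
    if cv2.contourArea(k)<15: continue
    r=cv2.minAreaRect(k); b=cv2.boxPoints(r); M=cv2.moments(k); u,v=M['m10']/M['m00'],M['m01']/M['m00']
    W=np.array([onplane(c,*q,13)[:2] for q in b]); print(r,(u,v),onplane(c,u,v,13),W.round(1).tolist(), g[int(v),int(u)])
```

```text
((410.5, 224.0), (10.0, 9.0), 90.0) (410.32151300236404, 223.903073286052) [ 421.71378663 -298.95084982   13.        ] [[438.2, -285.4], [437.4, -314.9], [404.6, -313.6], [405.4, -284.2]] 191
((405.0, 184.5), (9.0, 8.0), 90.0) (404.9728997289973, 184.48238482384824) [ 552.08395749 -286.26898387   13.        ] [[567.3, -273.7], [566.6, -300.1], [536.8, -299.0], [537.5, -272.6]] 191
((443.2500305175781, 188.25), (18.34120750427246, 8.538147926330566), 71.56504821777344) (443.21901323706373, 188.1997593261131) [ 536.30966183 -411.44199899   13.        ] [[561.1, -389.7], [569.3, -416.7], [511.3, -433.3], [503.1, -406.4]] 191
```

View pics/c1.png

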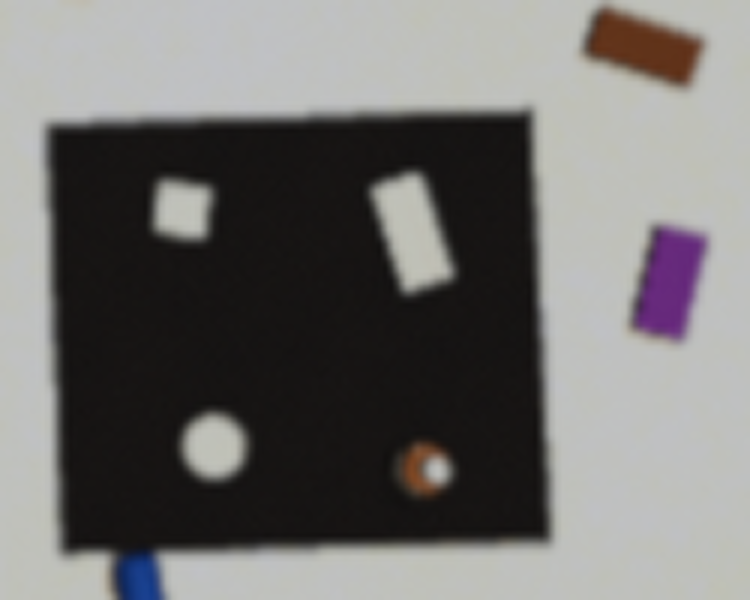

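View pics/c2.png

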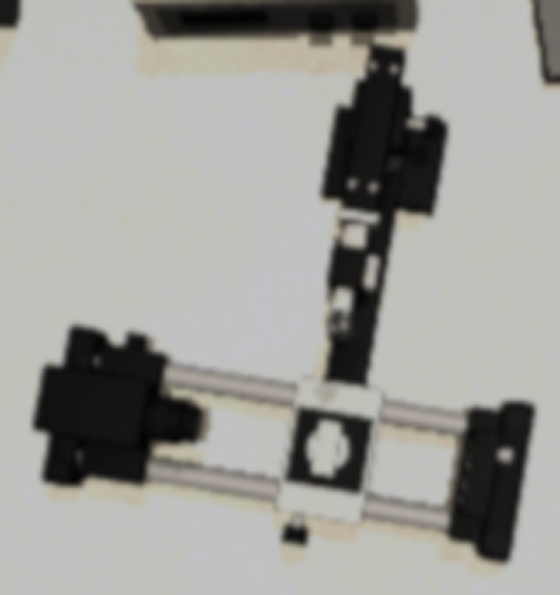

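The crop confirms it: the long aluminium piece at top-view pixel (443,188) is the coupon. The brown and purple blocks are look-alikes off the mat. Next I'll make a rough meter estimate and look at the wrist view.

```bash
cat >> h.py <<'E'
from scipy.spatial.transform import Rotation as Ro
def pose():
    s=st(); return s, np.array(s["eef_pos"]), Ro.from_euler('xyz',s["tcp_rot"]).as_matrix()
def rel(target,jawyaw):
    """jawyaw: world direction angle of tool y (mod pi); returns tool-frame pos delta, rotvec needed (tool frame)"""
    s,p,R=pose()
    best=None
    for k in (0,np.pi):
        y=np.array([np.cos(jawyaw+k),np.sin(jawyaw+k),0]); x=np.array([0,0,-1.]); T=np.stack([x,y,np.cross(x,y)],1)
        rv=Ro.from_matrix(R.T@T).as_rotvec()
        if best is None or np.linalg.norm(rv)<np.linalg.norm(best): best=rv
    print("t",s["t"],"p",p.round(1),"jawyaw",round(np.arctan2(R[1,1],R[0,1]),4),"xdir",R[:,0].round(4),"f",s["ft_force"].round(1),"open",round(s["opening"]*95.1,1), "q",s["joints"].round(2))
    print(" tool delta",(R.T@(np.array(target)-p)).round(2),"rotvec",best.round(4))
    return best
E
python3 - <<'E'
from h import *
s,p,R=pose(); print(R.round(3))
c=get_calibration("top"); print("ledge",onplane(c,297.9,197.7,95))
# foot bar/tubes: cloud of meter
D=np.load("top0.npy"); P=cloud(c,D)
print("mat z",np.median(P[200:220,430:440,2]))
for u,v in [(298,198),(298,185),(298,215),(235,185),(345,207),(310,105),(316,120)]:
    print((u,v),P[v,u].round(1))
w=get_calibration("wrist"); print(w)
print("cam in tool", R.T@(-w["R"].T@w["t"]-p), (R.T@w["R"].T).round(3))
p,d=read_camera("wrist"); cv2.imwrite("pics/w0.png",p)
E
```

```text
[[-0.     0.296  0.955]
 [-0.001  0.955 -0.296]
 [-1.    -0.001 -0.   ]]
ledge [513.76685549  62.84812106  95.        ]
mat z 3.6399876969735825
(298, 198) [512.9  62.6  94.4]
(298, 185) [556.6  64.4  56. ]
(298, 215) [460.4  66.8  54.5]
(235, 185) [555.4 249.4 133.7]
(345, 207) [480.  -80.7 135.2]
(310, 105) [776.   14.3 193.9]
(316, 120) [773.2   1.9  26.7]
{'mtx': array([[340.20241075,   0.        , 320.97642624],
       [  0.        , 340.20241075, 199.83906863],
       [  0.        ,   0.        ,   1.        ]]), 'R': array([[ 2.96409412e-01,  9.55060688e-01, -7.37221894e-04],
       [ 9.11956874e-01, -2.82802407e-01,  2.97249824e-01],
       [ 2.83683133e-01, -8.87799600e-02, -9.54799455e-01]]), 't': array([-624.90586998,  -33.37040696,  392.63367201])}
cam in tool [-170.21026863    0.25522634  -84.75369491] [[-0.    -0.297  0.955]
 [ 1.    -0.     0.   ]
 [ 0.     0.955  0.297]]
```

View pics/w0.png

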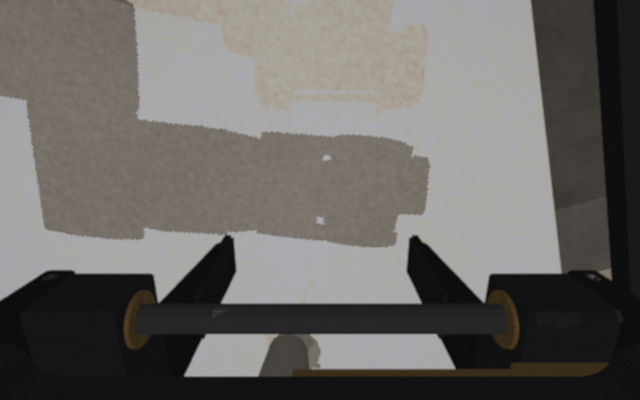

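```bash
cat >> h.py <<'E'
def plan(target,jaw,n,op=95,keepsign=True,turncap=0.14):
    """print suggested rows (tool axes) for a straight world path, tool down"""
    s,p,R=pose(); a=np.arctan2(R[1,1],R[0,1]); d=(np.array(target)-p)/n; da=(jaw-a)/n
    out=[]
    for i in range(n):
        y=np.array([np.cos(a),np.sin(a),0]); x=np.array([0,0,-1.]); z=np.cross(x,y)
        out.append(f"{x@d:.1f} {y@d:.1f} {z@d:.1f} {-da:.3f} 0 0 {op}"); a+=da
    print("t",round(s["t"],2),p.round(1),"\n"+";\n".join(out))
E
python3 - <<'E'
from h import *
plan([515,63,320],-1.62,24)
E
```

```text
t 0.15 [185.1 596.8 214.2] 
-4.4 -17.2 19.7 0.120 0 0 95;
-4.4 -14.7 21.6 0.120 0 0 95;
-4.4 -12.0 23.2 0.120 0 0 95;
-4.4 -9.1 24.5 0.120 0 0 95;
-4.4 -6.1 25.4 0.120 0 0 95;
-4.4 -3.0 26.0 0.120 0 0 95;
-4.4 0.2 26.1 0.120 0 0 95;
-4.4 3.3 25.9 0.120 0 0 95;
-4.4 6.4 25.4 0.120 0 0 95;
-4.4 9.4 24.4 0.120 0 0 95;
-4.4 12.3 23.1 0.120 0 0 95;
-4.4 14.9 21.5 0.120 0 0 95;
-4.4 17.4 19.5 0.120 0 0 95;
-4.4 19.6 17.3 0.120 0 0 95;
-4.4 21.6 14.8 0.120 0 0 95;
-4.4 23.2 12.1 0.120 0 0 95;
-4.4 24.5 9.2 0.120 0 0 95;
-4.4 25.4 6.2 0.120 0 0 95;
-4.4 26.0 3.1 0.120 0 0 95;
-4.4 26.1 -0.0 0.120 0 0 95;
-4.4 26.0 -3.2 0.120 0 0 95;
-4.4 25.4 -6.3 0.120 0 0 95;
-4.4 24.5 -9.3 0.120 0 0 95;
-4.4 23.2 -12.1 0.120 0 0 95
```

{"api": "servo_tool", "payload": {"steps": "-8 -17 20 0.12 0 0 95; -8 -15 22 0.12 0 0 95; -8 -12 23 0.12 0 0 95; -8 -9 25 0.12 0 0 95; -8 -6 25 0.12 0 0 95; -8 -3 26 0.12 0 0 95; -8 0 26 0.12 0 0 95; -8 3 26 0.12 0 0 95"}}

```text
t: 0.95
eef_pos: [294.4, 411.9, 277.2]
tcp_rot: [-0.826, 1.564, -2.118]
ft_force: [0.6, 0.4, 0.1]
opening: 0.996
```

Run:
```python
from h import *
rel([515,63,320],-1.62)
plan([515,63,320],-1.62,18)
```

```text
t 0.95 p [294.4 411.9 277.2] jawyaw 0.2782 xdir [-0.0036 -0.006  -1.    ] f [0.6 0.4 0.1] open 94.7 q [ 0.82  0.26  1.75 -0.    1.14  0.54]
 tool delta [-41.51 116.15 396.25] rotvec [-1.2434e+00  9.0000e-04  7.4000e-03]
t 0.95 [294.4 411.9 277.2] 
-2.4 6.5 22.0 0.105 0 0 95;
-2.4 8.7 21.2 0.105 0 0 95;
-2.4 10.9 20.2 0.105 0 0 95;
-2.4 13.0 18.9 0.105 0 0 95;
-2.4 14.9 17.4 0.105 0 0 95;
-2.4 16.7 15.8 0.105 0 0 95;
-2.4 18.2 13.9 0.105 0 0 95;
-2.4 19.6 11.9 0.105 0 0 95;
-2.4 20.7 9.8 0.105 0 0 95;
-2.4 21.7 7.6 0.105 0 0 95;
-2.4 22.3 5.2 0.105 0 0 95;
-2.4 22.8 2.9 0.105 0 0 95;
-2.4 22.9 0.4 0.105 0 0 95;
-2.4 22.8 -2.0 0.105 0 0 95;
-2.4 22.5 -4.4 0.105 0 0 95;
-2.4 21.9 -6.7 0.105 0 0 95;
-2.4 21.1 -9.0 0.105 0 0 95;
-2.4 20.0 -11.1 0.105 0 0 95
```

{"api": "servo_tool", "payload": {"steps": "-3 7 25 0.118 0 0 95; -3 10 24 0.118 0 0 95; -3 13 22 0.118 0 0 95; -3 16 20 0.118 0 0 95; -3 18 18 0.118 0 0 95; -3 20 16 0.118 0 0 95; -3 22 14 0.118 0 0 95; -3 23 11 0.118 0 0 95"}}

```text
t: 1.75
eef_pos: [406.4, 229.4, 303.1]
tcp_rot: [0.112, 1.564, -2.165]
ft_force: [-0.7, 1.0, -0.2]
opening: 0.997
```

{"api": "servo_tool", "payload": {"steps": "-3 25 8 0.118 0 0 95; -3 25 5 0.118 0 0 95; -3 26 2 0.118 0 0 95; -3 26 0 0.118 0 0 95; -3 26 -3 0.118 0 0 95; -3 25 -6 0.118 0 0 95; -3 24 -8 0.118 0 0 95; 0 0 0 0 0 0 95"}}

```text
t: 2.55
eef_pos: [497.9, 62.1, 324.8]
tcp_rot: [0.856, 1.562, -2.288]
ft_force: [-0.0, 0.4, -0.1]
opening: 1.001
```

Run:
```python
from h import *
rel([515,63,320],-1.62)
c=get_calibration("wrist");p,d=read_camera("wrist"); cv2.imwrite("pics/w1.png",p); np.savez("w1.npz",d=d,**c)
```

```text
t 2.55 p [497.9  62.1 324.8] jawyaw -1.5736 xdir [-0.0056 -0.0064 -1.    ] f [-0.   0.4 -0.1] open 95.2 q [-0.    0.21  1.69 -0.01  1.25  1.57]
 tool delta [  4.66  -0.94 -17.13] rotvec [ 0.0464  0.0054 -0.0065]
```

View pics/w1.png

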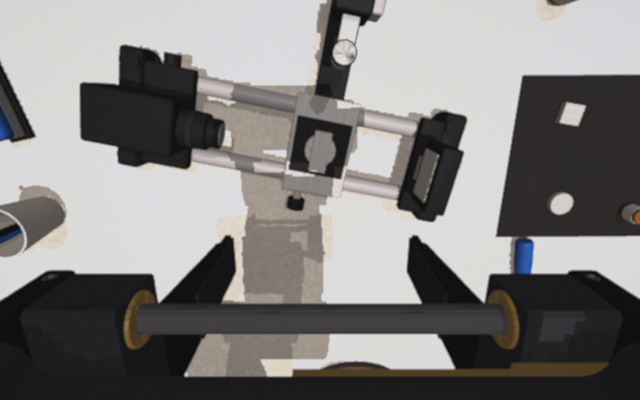

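The view shows the ledge at (320,150), the dispenser top at (345,50), and the camera and backlight to either side. Now I'll measure the ledge from depth.

Run:
```python
from h import *
f=np.load("w1.npz"); p=cv2.imread("pics/w1.png"); P=cloud(f,f["d"])
cv2.imwrite("pics/c3.png",cv2.resize(p[0:220,240:440],None,fx=2.7,fy=2.7,interpolation=cv2.INTER_CUBIC))
m=np.zeros(P.shape[:2],np.uint8); Z=P[...,2]
m[100:200,285:360]=((Z>89)&(Z<101))[100:200,285:360]*255
k=max(cv2.findContours(m,0,cv2.CHAIN_APPROX_NONE)[0],key=cv2.contourArea)
pts=P[m>0]; print(len(pts),pts[:,2].mean())
W=np.array([onplane(f,*q[0],95)[:2] for q in k]).astype(np.float32)
r=cv2.minAreaRect(W); print("ledge rect",r)
for q in k[::3,0]: pass
q=P[m>0][:,:2]; print("mean",q.mean(0)); cov=np.cov(q.T); w,v=np.linalg.eigh(cov); print(np.sqrt(w*12),np.arctan2(v[1,1],v[0,1]))
# heights map
for v in range(110,190,6): print(v,Z[v,296:350:4].round(0).astype(int))
```

```text
693 94.89010519751324
ledge rect ((516.1696166992188, 63.06447982788086), (19.97527503967285, 48.27567672729492), 78.58089447021484)
mean [516.67450865  62.95862809]
[20.02073779 48.40584559] 2.943553552618642
110 [57 58 58 57 57 56 58 57 56 58 57 56 57 57]
116 [ 56  62  63  57  56  57  58  56  57  58  57  56 495  55]
122 [62 62 63 63 65 62 63 63 63 63 60 58 57 56]
128 [64 63 63 63 63 62 63 63 64 62 63 63 62 63]
134 [64 65 64 63 64 95 94 95 94 63 64 62 63 63]
140 [63 63 64 82 83 95 95 94 94 65 63 63 64 63]
146 [63 62 63 82 94 95 95 95 94 82 63 64 63 58]
152 [62 63 62 81 97 94 95 96 81 82 64 63 63 59]
158 [64 64 62 82 96 97 94 94 83 81 63 62 62 55]
164 [ 64  63  63  63 495  94  95  95  62  63  61  62  57   0]
170 [64 63 63 63 94 97 95 94 61 63 63 61 58  0]
176 [56 58 58 58 57 57 57 57 64 62 62 62 56 37]
182 [56 58 57 57 57 56 57 58 58 56 57 57 43 42]
188 [58 57 55 56 56 57 56 56 57 57 57 57 41 42]
```

View pics/c3.png

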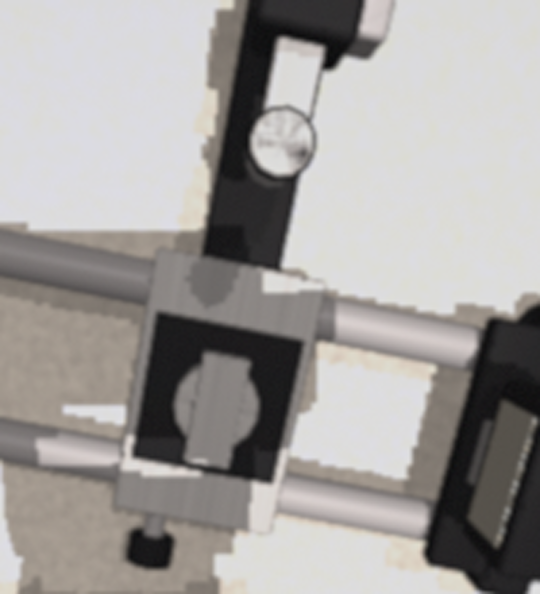

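Run:
```python
from h import *
plan([525,-400,240],-1.29,14)
```

```text
t 2.6 [497.2  63.1 324.5] 
6.0 33.1 -1.9 -0.020 0 0 95;
6.0 33.1 -1.3 -0.020 0 0 95;
6.0 33.1 -0.6 -0.020 0 0 95;
6.0 33.1 0.0 -0.020 0 0 95;
6.0 33.1 0.7 -0.020 0 0 95;
6.0 33.1 1.4 -0.020 0 0 95;
6.0 33.1 2.0 -0.020 0 0 95;
6.0 33.0 2.7 -0.020 0 0 95;
6.0 33.0 3.3 -0.020 0 0 95;
6.0 32.9 4.0 -0.020 0 0 95;
6.0 32.8 4.7 -0.020 0 0 95;
6.0 32.7 5.3 -0.020 0 0 95;
6.0 32.6 6.0 -0.020 0 0 95;
6.0 32.5 6.6 -0.020 0 0 95
```

{"api": "servo_tool", "payload": {"steps": "0 33 -2 -0.02 0 0 95; 0 33 -1 -0.02 0 0 95; 0 33 -1 -0.02 0 0 95; 0 33 0 -0.02 0 0 95; 0 33 1 -0.02 0 0 95; 2 33 1 -0.02 0 0 95; 7 33 2 -0.02 0 0 95; 10 33 3 -0.02 0 0 95"}}

```text
t: 3.4
eef_pos: [515.2, -199.1, 306.3]
tcp_rot: [0.359, 1.563, -2.584]
ft_force: [0.6, -0.1, 0.2]
opening: 1.0
```

{"api": "servo_tool", "payload": {"steps": "10 33 3 -0.02 0 0 95; 10 33 4 -0.02 0 0 95; 10 33 5 -0.02 0 0 95; 10 33 5 -0.02 0 0 95; 10 33 6 -0.02 0 0 95; 10 33 6 -0.02 0 0 95; 5 5 0 -0.01 0 0 95; 0 0 0 0 0 0 95"}}

```text
t: 4.2
eef_pos: [540.5, -404.7, 235.4]
tcp_rot: [-0.486, 1.561, 3.012]
ft_force: [-0.1, 1.0, -0.2]
opening: 1.002
```

Run:
```python
from h import *
rel([536,-411,100],-1.29)
c=get_calibration("wrist");p,d=read_camera("wrist"); cv2.imwrite("pics/w2.png",p); np.savez("w2.npz",d=d,**c)
P=cloud(c,d); Z=P[...,2]; g=cv2.cvtColor(p,cv2.COLOR_BGR2GRAY)
m=((Z>8)&(Z<20)&(np.hypot(P[...,0]-536,P[...,1]+411)<60)).astype(np.uint8)
k=max(cv2.findContours(m,0,cv2.CHAIN_APPROX_NONE)[0],key=cv2.contourArea)
W=np.array([onplane(c,*q[0],13)[:2] for q in k]).astype(np.float32); print(cv2.minAreaRect(W),Z[m>0].mean(),np.mean(k[:,0],0))
```

```text
t 4.2 p [ 540.5 -404.7  235.4] jawyaw -1.2149 xdir [-0.0101  0.0013 -0.9999] f [-0.1  1.  -0.2] open 95.3 q [-0.74  0.55  1.39 -0.01  1.21  0.48]
 tool delta [135.38   4.95   5.19] rotvec [0.0751 0.0092 0.0044]
((538.3043212890625, -411.37298583984375), (60.491111755371094, 27.86245346069336), 15.085050582885742) 12.922791874384504 [326.88111888 170.74825175]
```

View pics/w2.png

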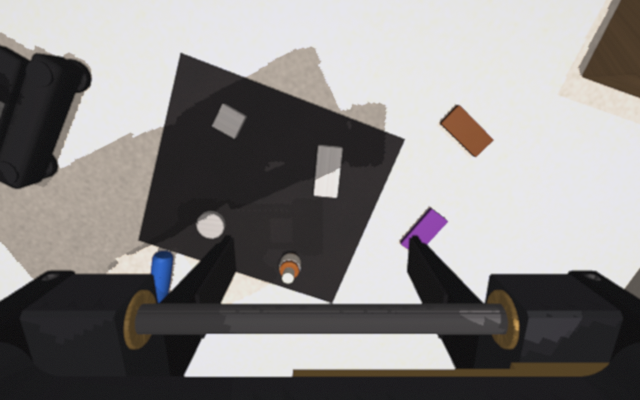

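The coupon is at pixel (327,171). Its world centre is (538.3, -411.4) with yaw 15.1°, and the measured 60.5 x 27.9 mm agrees with the description.

{"api": "servo_tool", "payload": {"steps": "20 1 1 0.03 0.009 0.004 60; 25 1 1 0.03 0 0 60; 25 1 1 0.02 0 0 60; 25 1 1 0.013 0 0 60; 25 1 1 0 0 0 60; 20 0 0 0 0 0 60; 15 0 0 0 0 0 60; 0 0 0 0 0 0 60"}}

```text
t: 5.05
eef_pos: [541.8, -398.8, 83.8]
tcp_rot: [2.35, 1.562, -0.519]
ft_force: [-0.2, -0.4, -0.3]
opening: 0.633
```

Run:
```python
from h import *
rel([538.3,-411.4,4.5],-1.308)
c=get_calibration("wrist");p,d=read_camera("wrist"); cv2.imwrite("pics/w3.png",p)
P=cloud(c,d); Z=P[...,2]
m=((Z>8)&(Z<20)&(np.hypot(P[...,0]-536,P[...,1]+411)<60)).astype(np.uint8)
k=max(cv2.findContours(m,0,cv2.CHAIN_APPROX_NONE)[0],key=cv2.contourArea)
W=np.array([onplane(c,*q[0],13)[:2] for q in k]).astype(np.float32); print(cv2.minAreaRect(W),Z[m>0].mean(),np.mean(k[:,0],0))
```

```text
t 5.05 p [ 541.8 -398.8   83.8] jawyaw -1.2983 xdir [ 0.0074 -0.0042 -1.    ] f [-0.2 -0.4 -0.3] open 60.2 q [-0.73  0.69  1.56  0.    0.88  0.56]
 tool delta [79.36 10.69  7.19] rotvec [ 0.0097 -0.006  -0.006 ]
((538.6165771484375, -411.6927490234375), (61.07729721069336, 27.594724655151367), 15.460573196411133) 12.93284970209194 [335.90410959 218.91324201]
```

View pics/w3.png

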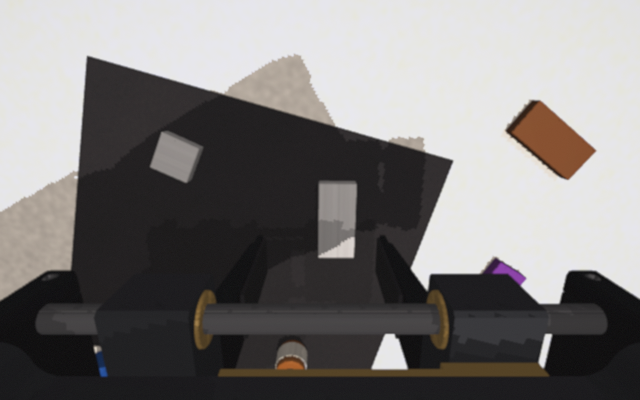

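{"api": "servo_tool", "payload": {"steps": "5 4 3 0.006 -0.006 -0.006 60; 10 4 3 0 0 0 60; 12 3 2 0 0 0 60; 12 0 0 0 0 0 60; 10 0 0 0 0 0 60; 8 0 0 0 0 0 60; 4 0 0 0 0 0 60; 0 0 0 0 0 0 60"}}

```text
t: 5.9
eef_pos: [538.1, -413.8, 21.6]
tcp_rot: [2.106, 1.566, -0.769]
ft_force: [-0.6, -0.1, -0.2]
opening: 0.632
```

Run:
```python
from h import *
rel([538.5,-411.6,4.8],-1.304)
```

```text
t 5.9 p [ 538.1 -413.8   21.6] jawyaw -1.3047 xdir [ 0.0033 -0.0032 -1.    ] f [-0.6 -0.1 -0.2] open 60.1 q [-0.75  0.78  1.57 -0.    0.78  0.55]
 tool delta [16.75 -2.09 -0.95] rotvec [-0.0007 -0.0024 -0.004 ]
```

{"api": "servo_tool", "payload": {"steps": "4 -2 -1 0 -0.002 -0.004 60; 4 0 0 0 0 0 60; 4 0 0 0 0 0 60; 3 0 0 0 0 0 60; 1 0 0 0 0 0 60; 0 0 0 0 0 0 60; 0 0 0 0 0 0 50; 0 0 0 0 0 0 42"}}

```text
t: 6.7
eef_pos: [539.2, -411.7, 5.4]
tcp_rot: [2.329, 1.569, -0.546]
ft_force: [-0.0, -0.4, -0.3]
opening: 0.516
```

Run:
```python
from h import *
rel([538.5,-411.6,4.8],-1.304)
c=get_calibration("wrist");p,d=read_camera("wrist"); cv2.imwrite("pics/w4.png",p)
```

```text
t 6.7 p [ 539.2 -411.7    5.4] jawyaw -1.3043 xdir [ 1.5e-03 -9.0e-04 -1.0e+00] f [-0.  -0.4 -0.3] open 49.1 q [-0.75  0.8   1.58  0.    0.76  0.55]
 tool delta [ 0.56 -0.25  0.71] rotvec [-0.0003 -0.0012 -0.0013]
```

View pics/w4.png

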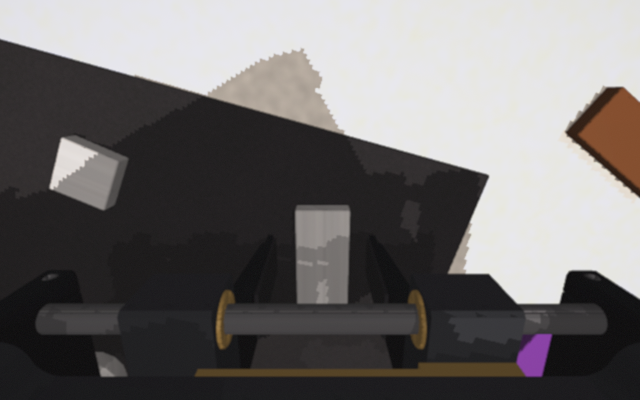

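The fingers straddle the coupon at (322,255), centred. I'll close on it.

{"api": "servo_tool", "payload": {"steps": "0 0 0.5 0 0 0 38; 0 0 0 0 0 0 33; 0 0 0 0 0 0 29; 0 0 0 0 0 0 26; 0 0 0 0 0 0 22; 0 0 0 0 0 0 20; 0 0 0 0 0 0 20; 0 0 0 0 0 0 20"}}

```text
t: 7.55
eef_pos: [538.8, -411.9, 5.7]
tcp_rot: [2.285, 1.568, -0.59]
ft_force: [0.0, -0.3, 1.0]
opening: 0.292
```

{"api": "servo_tool", "payload": {"steps": "-2 0 0 0 0 0 15; -5 0 0 0 0 0 10; -10 0 0 0 0 0 10; -20 0 0 0 0 0 10; -25 0 0 0 0 0 10; -25 0 0 0 0 0 10; -25 0 0 0 0 0 10; -25 0 0 0 0 0 10"}}

```text
t: 8.35
eef_pos: [537.4, -410.7, 148.3]
tcp_rot: [-1.148, 1.568, 2.26]
ft_force: [-0.1, 0.3, -0.6]
opening: 0.294
```

Run:
```python
from h import *
rel([538.5,-411.6,4.8],-1.304)
c=get_calibration("wrist");p,d=read_camera("wrist"); cv2.imwrite("pics/w5.png",p)
plan([516.3,63.0,220],-1.77,20,10)
```

```text
t 8.35 p [ 537.4 -410.7  148.3] jawyaw -1.3044 xdir [-0.0018  0.0021 -1.    ] f [-0.1  0.3 -0.6] open 27.9 q [-0.75  0.63  1.49  0.    1.03  0.55]
 tool delta [143.47   1.51  -1.  ] rotvec [-0.0004  0.0011  0.0025]
t 8.4 [ 538.7 -411.8  153.1] 
-3.3 -23.2 -5.2 0.023 0 0 10;
-3.3 -23.3 -4.6 0.023 0 0 10;
-3.3 -23.4 -4.1 0.023 0 0 10;
-3.3 -23.5 -3.5 0.023 0 0 10;
-3.3 -23.6 -3.0 0.023 0 0 10;
-3.3 -23.6 -2.4 0.023 0 0 10;
-3.3 -23.7 -1.9 0.023 0 0 10;
-3.3 -23.7 -1.3 0.023 0 0 10;
-3.3 -23.8 -0.8 0.023 0 0 10;
-3.3 -23.8 -0.2 0.023 0 0 10;
-3.3 -23.8 0.3 0.023 0 0 10;
-3.3 -23.8 0.9 0.023 0 0 10;
-3.3 -23.7 1.4 0.023 0 0 10;
-3.3 -23.7 2.0 0.023 0 0 10;
-3.3 -23.6 2.5 0.023 0 0 10;
-3.3 -23.6 3.1 0.023 0 0 10;
-3.3 -23.5 3.6 0.023 0 0 10;
-3.3 -23.4 4.2 0.023 0 0 10;
-3.3 -23.3 4.7 0.023 0 0 10;
-3.3 -23.2 5.3 0.023 0 0 10
```

View pics/w5.png

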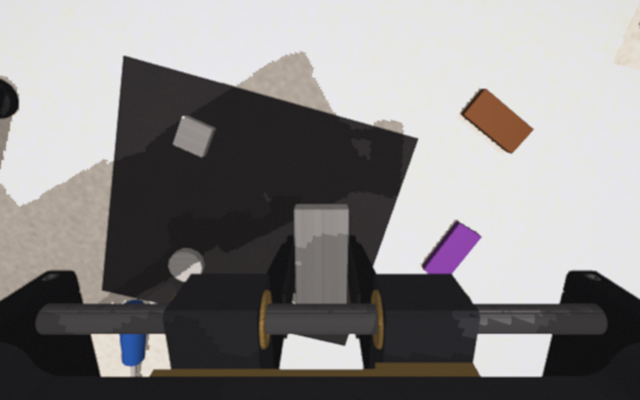

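The coupon is held at (322,255) and the jaws read 27.9 mm. Next I'll carry it over the ledge.

{"api": "servo_tool", "payload": {"steps": "-10 -23 -5 0.023 0 0 10; -12 -28 -5 0.027 0 0 10; -12 -28 -5 0.027 0 0 10; -12 -28 -4 0.027 0 0 10; -12 -28 -3 0.027 0 0 10; -10 -28 -3 0.027 0 0 10; 0 -28 -2 0.027 0 0 10; 0 -28 -1 0.027 0 0 10"}}

```text
t: 9.2
eef_pos: [527.9, -186.0, 230.6]
tcp_rot: [2.492, 1.556, -0.608]
ft_force: [0.1, -0.2, -0.7]
opening: 0.292
```

{"api": "servo_tool", "payload": {"steps": "0 -28 -1 0.027 0 0 10; 0 -28 0 0.027 0 0 10; 0 -28 1 0.027 0 0 10; 0 -28 2 0.027 0 0 10; 0 -28 2 0.027 0 0 10; 0 -28 3 0.027 0 0 10; 0 -28 4 0.027 0 0 10; 0 -20 4 0.02 0 0 10"}}

```text
t: 10.0
eef_pos: [522.4, 40.9, 235.2]
tcp_rot: [2.857, 1.548, -0.461]
ft_force: [-0.5, -0.4, 0.1]
opening: 0.289
```

Run:
```python
from h import *
rel([516.3,63,150],-1.77)
c=get_calibration("wrist");p,d=read_camera("wrist"); cv2.imwrite("pics/w6.png",p); np.savez("w6.npz",d=d,**c)
rel([516.3,63,150],-1.77)
```

```text
t 10.0 p [522.4  40.9 235.2] jawyaw -1.7472 xdir [ 0.0202 -0.01   -0.9997] f [-0.5 -0.4  0.1] open 27.5 q [-0.04  0.32  1.79 -0.01  1.01  1.71]
 tool delta [ 84.88 -21.19  11.69] rotvec [ 0.0229 -0.0217 -0.0061]
t 10.05 p [522.2  42.8 235.4] jawyaw -1.7475 xdir [ 0.0203 -0.0093 -0.9998] f [-1.4  2.3 -0.7] open 28.0 q [-0.04  0.32  1.79 -0.01  1.01  1.71]
 tool delta [ 85.06 -19.3   11.15] rotvec [ 0.0226 -0.0217 -0.0054]
```

View pics/w6.png

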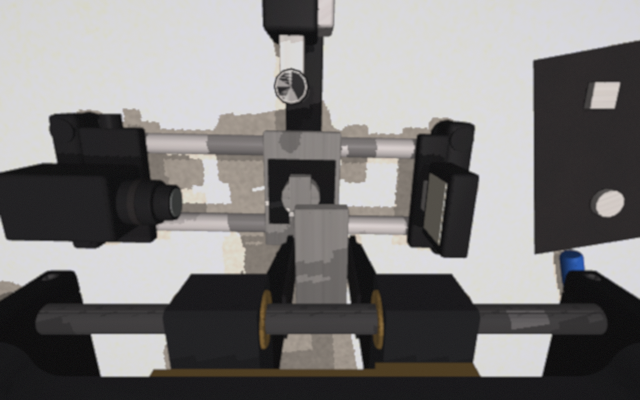

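{"api": "servo_tool", "payload": {"steps": "0 -6 4 0.012 -0.012 -0.003 10; 5 -6 3 0.011 -0.01 -0.002 10; 10 -6 3 0 0 0 10; 12 -1 1 0 0 0 10; 12 0 0 0 0 0 10; 12 0 0 0 0 0 10; 8 0 0 0 0 0 10; 0 0 0 0 0 0 10"}}

```text
t: 10.85
eef_pos: [513.2, 63.8, 172.0]
tcp_rot: [0.071, 1.568, 3.01]
ft_force: [0.3, -0.6, -1.1]
opening: 0.293
```

Run:
```python
from h import *
rel([516.3,63,98],-1.77)
c=get_calibration("wrist");p,d=read_camera("wrist"); cv2.imwrite("pics/w7.png",p); np.savez("w7.npz",d=d,**c)
rel([516.3,63,98],-1.77)
```

```text
t 10.85 p [513.2  63.8 172. ] jawyaw -1.7734 xdir [-2.8e-03  4.0e-04 -1.0e+00] f [ 0.3 -0.6 -1.1] open 27.9 q [-0.    0.39  1.87  0.    0.88  1.77]
 tool delta [74.04  0.16 -3.44] rotvec [-0.0034  0.0028 -0.0002]
t 10.9 p [513.4  63.9 172.6] jawyaw -1.7733 xdir [-2.1e-03  4.0e-04 -1.0e+00] f [-0.3 -0.2 -0.6] open 27.8 q [-0.    0.39  1.87  0.    0.88  1.77]
 tool delta [74.58  0.24 -3.2 ] rotvec [-0.0033  0.0021 -0.0001]
```

View pics/w7.png

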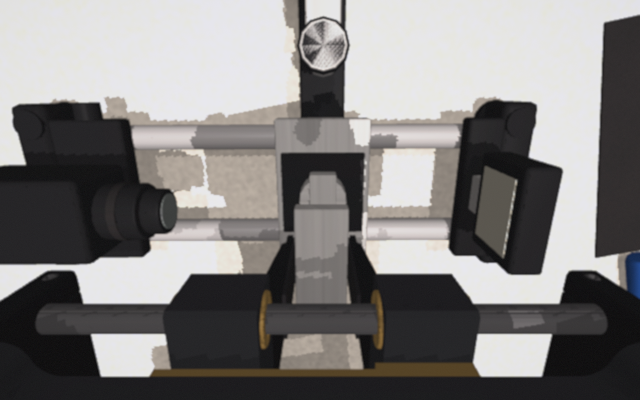

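The coupon, around column 322, lines up with the ledge end at about (322,173). I'll check the ledge end against its prediction in this view.

Run:
```python
from h import *
f=np.load("w7.npz"); P=cloud(f,f["d"]); Z=P[...,2]
m=np.zeros(Z.shape,np.uint8); m[160:206,295:350]=(abs(Z-95)<5)[160:206,295:350]
ys,xs=np.nonzero(m); q=P[m>0]
ex=np.array([np.cos(-.199),np.sin(-.199)]); ey=np.array([-ex[1],ex[0]])
r=q[:,:2]-[516.3,63]; a=r@ex;b=r@ey
for lo in range(4,28,3):
    s=(a>=lo)&(a<lo+3)
    if s.sum(): print(lo,s.sum(),b[s].min().round(1),b[s].max().round(1))
print(np.percentile(a,[98,100]))
# dispenser top knob
k=(abs(Z-198)<12); k[100:]=0
q=P[k]; r=q[:,:2]-[516.3,63]; print("knob z",np.median(q[:,2]),"a,b",(r@ex).min(),(r@ex).max(),(r@ey).min(),(r@ey).max())
# coupon: pixels at z~ tcp+? 
k=np.zeros(Z.shape,np.uint8); k[203:300,290:355]=(abs(Z-181)<6)[203:300,290:355]; q=P[k>0]; r=q[:,:2]-[513.4,63.9]; print("coupon z",np.median(q[:,2]),"far end a",np.percentile(r@ex,[97,99,100]),"b",np.percentile(r@ey,[1,99]))
```

```text
4 105 -10.2 9.7
7 99 -10.2 9.6
10 103 -10.1 9.5
13 102 -10.1 9.5
16 104 -10.1 9.4
19 107 -10.0 9.4
22 88 -10.1 9.4
[23.41633337 23.75967376]
knob z 197.7656479133735 a,b 88.73027550623681 115.65100328159802 -10.90145683261817 9.965724932407406
coupon z 179.36161218748288 far end a [28.02850541 28.43919397 28.79078659] b [-14.71967618  14.39027305]
```

{"api": "servo_tool", "payload": {"steps": "8 0.5 -2 -0.003 0.002 0 10; 12 0 -1.5 0 0 0 10; 12 0 0 0 0 0 10; 12 0 0 0 0 0 10; 12 0 0 0 0 0 10; 8 0 0 0 0 0 10; 3 0 0 0 0 0 10; 0 0 0 0 0 0 10"}}

```text
t: 11.7
eef_pos: [518.2, 62.0, 100.8]
tcp_rot: [-2.992, 1.568, -0.05]
ft_force: [0.0, 0.2, -0.0]
opening: 0.292
```

Run:
```python
from h import *
rel([516.7,62.8,98],-1.77)
c=get_calibration("wrist");p,d=read_camera("wrist"); cv2.imwrite("pics/w8.png",p); np.savez("w8.npz",d=d,**c)
rel([516.7,62.8,98],-1.77)
```

```text
t 11.7 p [518.2  62.  100.8] jawyaw -1.7706 xdir [ 2.7e-03 -1.0e-04 -1.0e+00] f [ 0.   0.2 -0. ] open 27.7 q [-0.01  0.5   1.93 -0.    0.71  1.76]
 tool delta [ 2.8  -0.45  1.66] rotvec [-0.0006 -0.0027  0.0004]
t 11.75 p [518.3  62.  101.1] jawyaw -1.7706 xdir [ 3.1e-03 -1.0e-04 -1.0e+00] f [ 0.1  0.2 -0.1] open 27.6 q [-0.01  0.5   1.93 -0.    0.71  1.76]
 tool delta [ 3.06 -0.43  1.76] rotvec [-0.0006 -0.003   0.0005]
```

View pics/w8.png

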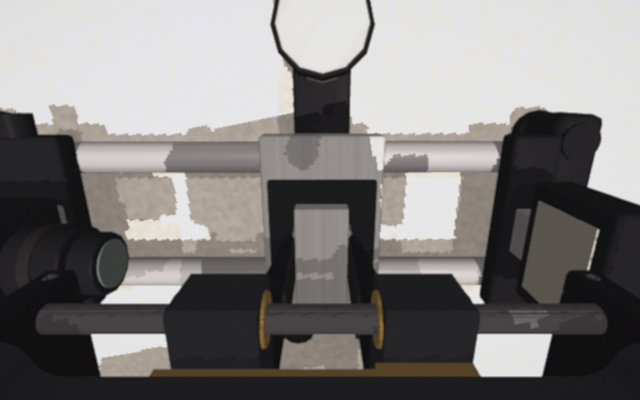

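{"api": "servo_tool", "payload": {"steps": "0.5 -0.4 1.7 0 -0.003 0 10; 0.5 0 0 0 0 0 10; 0.5 0 0 0 0 0 10; 0.5 0 0 0 0 0 10; 0 0 0 0 0 0 10; 0 0 0 0 0 0 10; 0 0 0 0 0 0 10; 0 0 0 0 0 0 10"}}

```text
t: 12.55
eef_pos: [517.4, 62.9, 100.6]
tcp_rot: [-2.779, 1.568, 0.163]
ft_force: [0.9, 0.4, -0.9]
opening: 0.287
```

Run:
```python
from h import *
rel([516.7,62.8,98],-1.77)
c=get_calibration("wrist");p,d=read_camera("wrist")
rel([516.7,62.8,98],-1.77)
P=cloud(c,d); Z=P[...,2]
k=np.zeros(Z.shape,bool); k[206:290,300:345]=True; print(np.median(Z[215:270,305:340]))
ex=np.array([np.cos(-.199),np.sin(-.199)]); ey=np.array([-ex[1],ex[0]])
k=np.zeros(Z.shape,bool); k[195:300,285:360]=(abs(Z-107)<6)[195:300,285:360]; r=P[k][:,:2]-[516.1,62.8]; print("coupon in ledge frame",np.percentile(r@ex,[97,99.5,100]),np.percentile(r@ey,[1,99]))
```

```text
t 12.55 p [517.4  62.9 100.6] jawyaw -1.7706 xdir [ 3.1e-03  5.0e-04 -1.0e+00] f [ 0.9  0.4 -0.9] open 27.3 q [-0.01  0.5   1.93  0.    0.71  1.76]
 tool delta [2.58 0.21 0.71] rotvec [-0.0006 -0.0029  0.0011]
t 12.6 p [517.4  62.9 100.6] jawyaw -1.7706 xdir [ 3.1e-03  5.0e-04 -1.0e+00] f [ 0.9  0.5 -0.4] open 27.5 q [-0.01  0.5   1.93  0.    0.71  1.76]
 tool delta [2.57 0.21 0.69] rotvec [-0.0006 -0.0029  0.0011]
107.95295401932454
coupon in ledge frame [29.70759678 29.98576895 30.42034901] [-14.87487229  16.23416178]
```

{"api": "servo_tool", "payload": {"steps": "1.5 0 0 0 0 0 10; 0 0 0 0 0 0 10; 0 0 0 0 0 0 10; 1 0 0 0 0 0 10; 0 0 0 0 0 0 10; 0 0 0 0 0 0 10; 0 0 0 0 0 0 10; 0 0 0 0 0 0 10"}}

```text
t: 13.4
eef_pos: [517.4, 62.9, 97.8]
tcp_rot: [-2.766, 1.568, 0.176]
ft_force: [0.2, 0.5, 0.0]
opening: 0.292
```

Run:
```python
from h import *
c=get_calibration("wrist");p,d=read_camera("wrist")
rel([516.7,62.8,98],-1.77)
P=cloud(c,d); Z=P[...,2]
print(np.median(Z[215:270,305:340]))
```

```text
t 13.45 p [517.4  62.9  97.7] jawyaw -1.7705 xdir [ 2.9e-03  5.0e-04 -1.0e+00] f [-0.4  0.7 -0.4] open 27.7 q [-0.01  0.5   1.93  0.    0.7   1.76]
 tool delta [-0.27  0.21  0.67] rotvec [-0.0005 -0.0027  0.001 ]
105.16991033763244
```

{"api": "servo_tool", "payload": {"steps": "0.7 0 0 0 0 0 10; 0 0 0 0 0 0 10; 0 0 0 0 0 0 10; 0 0 0 0 0 0 10; 0 0 0 0 0 0 10; 0 0 0 0 0 0 10; 0 0 0 0 0 0 10; 0 0 0 0 0 0 10"}}

```text
t: 14.25
eef_pos: [517.5, 62.9, 97.7]
tcp_rot: [-2.817, 1.567, 0.125]
ft_force: [0.3, -0.0, 0.9]
opening: 0.289
```

Run:
```python
from h import *
c=get_calibration("wrist");p,d=read_camera("wrist")
rel([516.7,62.8,98],-1.77)
P=cloud(c,d); Z=P[...,2]
print(np.median(Z[215:270,305:340]))
```

```text
t 14.3 p [517.5  62.9  97.7] jawyaw -1.7705 xdir [ 3.5e-03  5.0e-04 -1.0e+00] f [ 0.4 -0.1  0.5] open 27.5 q [-0.01  0.5   1.93  0.    0.7   1.76]
 tool delta [-0.31  0.24  0.79] rotvec [-0.0005 -0.0033  0.0011]
105.09968783536368
```

{"api": "servo_tool", "payload": {"steps": "0.7 0 0 0 0 0 10; 0.7 0 0 0 0 0 10; 0 0 0 0 0 0 10; 0 0 0 0 0 0 10; 0 0 0 0 0 0 10; 0 0 0 0 0 0 10; 0 0 0 0 0 0 10; 0 0 0 0 0 0 10"}}

```text
t: 15.1
eef_pos: [517.6, 62.9, 97.7]
tcp_rot: [-2.859, 1.566, 0.083]
ft_force: [-0.3, 0.4, 1.5]
opening: 0.293
```

Run:
```python
from h import *
c=get_calibration("wrist");p,d=read_camera("wrist")
rel([516.7,62.8,98],-1.77)
P=cloud(c,d); Z=P[...,2]
print(np.median(Z[215:270,305:340]))
```

```text
t 15.15 p [517.6  62.9  97.7] jawyaw -1.7704 xdir [ 4.4e-03  4.0e-04 -1.0e+00] f [-0.3 -0.3  1.1] open 27.6 q [-0.01  0.5   1.93  0.    0.7   1.76]
 tool delta [-0.33  0.25  0.87] rotvec [-0.0004 -0.0042  0.0012]
105.04590510201544
```

The height no longer changes and the force has risen to about 1 N, so the coupon is resting on the ledge. I'll release gently.

{"api": "servo_tool", "payload": {"steps": "0 0 0 0 0 0 28; 0 0 0 0 0 0 29; 0 0 0 0 0 0 31; 0 0 0 0 0 0 34; 0 0 0 0 0 0 38; 0 0 0 0 0 0 42; 0 0 0 0 0 0 45; 0 0 0 0 0 0 45"}}

```text
t: 15.95
eef_pos: [517.6, 62.9, 97.4]
tcp_rot: [-2.859, 1.566, 0.083]
ft_force: [1.1, -0.1, 0.3]
opening: 0.469
```

Run:
```python
from h import *
c=get_calibration("wrist");p,d=read_camera("wrist"); cv2.imwrite("pics/w9.png",p)
rel([516.7,62.8,98],-1.77)
P=cloud(c,d); Z=P[...,2]
print(np.median(Z[215:270,305:340]))
```

```text
t 16.0 p [517.6  62.9  97.5] jawyaw -1.7704 xdir [ 4.3e-03  4.0e-04 -1.0e+00] f [-1.2 -0.4  0.1] open 45.0 q [-0.01  0.5   1.93  0.    0.7   1.76]
 tool delta [-0.55  0.24  0.9 ] rotvec [-0.0004 -0.0042  0.0012]
105.03025456042458
```

View pics/w9.png

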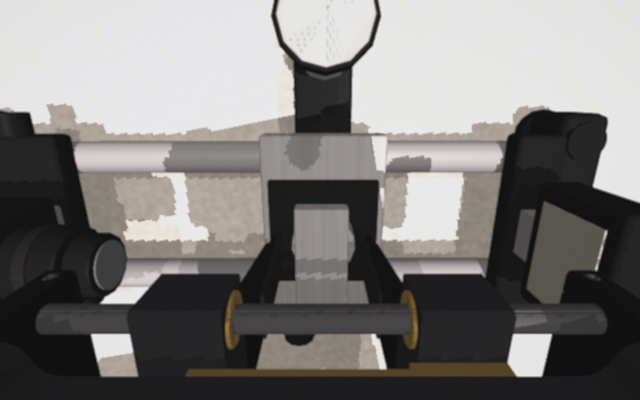

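The coupon was released and lies on the ledge at (322,245). I'll retreat straight up.

{"api": "servo_tool", "payload": {"steps": "-4 0 0 0 0 0 45; -10 0 0 0 -0.004 0 45; -18 0 0 0 0 0 45; -24 0 0 0 0 0 60; -28 0 0 0 0 0 60; -28 0 0 0 0 0 60; -28 0 0 0 0 0 60; -25 0 0 0 0 0 60"}}

```text
t: 16.8
eef_pos: [516.0, 62.6, 270.9]
tcp_rot: [-0.104, 1.566, 2.838]
ft_force: [0.2, -0.1, -0.0]
opening: 0.63
```

{"api": "servo_tool", "payload": {"steps": "-20 0 0 0 0 0 60; -20 0 0 0 0 0 60; 0 0 -20 0 0 0 60; 0 0 -20 0 0 0 60; 0 0 -20 0 0 0 60; 0 0 -10 0 0 0 60; 0 0 0 0 0 0 60; 0 0 0 0 0 0 60"}}

```text
t: 17.6
eef_pos: [585.2, 48.6, 324.7]
tcp_rot: [-2.673, 1.564, 0.27]
ft_force: [-0.5, -0.1, -0.8]
opening: 0.63
```

Run:
```python
from h import *
rel([658,33,280],-1.77)
c=get_calibration("wrist");p,d=read_camera("wrist"); cv2.imwrite("pics/w10.png",p); np.savez("w10.npz",d=d,**c)
P=cloud(c,d); Z=P[...,2]
k=((abs(Z-105)<5)&(np.hypot(P[...,0]-516,P[...,1]-63)<45)).astype(np.uint8)
k=max(cv2.findContours(k,0,cv2.CHAIN_APPROX_NONE)[0],key=cv2.contourArea)
W=np.array([onplane(c,*q[0],105)[:2] for q in k]).astype(np.float32); print("coupon",cv2.minAreaRect(W))
k=((Z>170)&(Z<212)&(np.hypot(P[...,0]-650,P[...,1]-34)<80))
ex=np.array([np.cos(-.199),np.sin(-.199)]); ey=np.array([-ex[1],ex[0]])
q=P[k]; r=q[:,:2]-[516.1,62.8]; a=r@ex;b=r@ey
for lo in range(84,240,6):
    s=(a>=lo)&(a<lo+6)
    if s.sum(): print(lo,s.sum(),"b",b[s].min().round(1),b[s].max().round(1),"z",np.percentile(q[s,2],[5,50,95]).round(1))
```

```text
t 17.6 p [585.2  48.6 324.7] jawyaw -1.7697 xdir [ 0.0065  0.0018 -1.    ] f [-0.5 -0.1 -0.8] open 59.9 q [-0.03  0.34  1.5   0.    1.29  1.74]
 tool delta [ 45.11   1.08 -74.23] rotvec [ 0.0003 -0.006   0.003 ]
coupon ((518.3237915039062, 63.54219055175781), (27.752355575561523, 60.43070602416992), 79.13689422607422)
84 3 b -1.3 1.4 z [196.2 197.3 198.1]
90 100 b -8.4 8.5 z [196.7 197.9 199.3]
96 159 b -10.1 10.3 z [196.7 197.8 199.1]
102 142 b -9.2 9.3 z [195.6 197.9 199.2]
108 112 b -6.6 6.7 z [192.7 194.4 197.8]
114 112 b -6.5 6.7 z [192.9 194.  195.1]
120 112 b -6.5 6.7 z [192.8 193.9 195.5]
126 185 b -14.6 14.8 z [194.3 205.3 206.9]
132 345 b -23.6 16.0 z [196.3 205.7 206.9]
138 343 b -23.4 16.0 z [196.2 205.7 207.2]
144 372 b -23.3 15.9 z [196.3 205.7 207.1]
150 326 b -23.1 15.8 z [196.  205.7 207. ]
156 268 b -23.0 14.4 z [196.8 205.7 207.1]
162 160 b -8.1 9.1 z [185.8 187.1 188.2]
168 151 b -8.9 9.1 z [185.8 187.2 188.4]
174 175 b -8.9 9.1 z [185.5 187.1 188.1]
180 271 b -16.0 16.2 z [178.  187.8 195.2]
186 332 b -16.7 16.9 z [193.6 195.  196.4]
192 265 b -14.2 16.0 z [191.7 193.  194.2]
198 296 b -14.1 14.4 z [191.7 193.  194.2]
204 306 b -14.0 15.1 z [191.7 192.9 194.3]
210 307 b -14.9 15.1 z [191.2 193.1 194.9]
216 33 b -12.2 9.2 z [192.8 193.9 194.6]
```

View pics/w10.png

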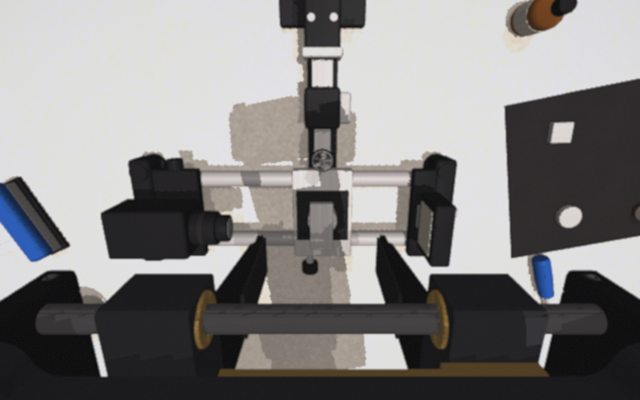

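Run:
```python
from h import *
ex=np.array([np.cos(-.199),np.sin(-.199)]); ey=np.array([-ex[1],ex[0]])
for n in ["w1","w10"]:
    f=np.load(n+".npz"); P=cloud(f,f["d"]); Z=P[...,2]
    r=P[...,:2]-np.array([516.1,62.8]); a=r@ex;b=r@ey
    near=(abs(a)<75)&(abs(b)<45)
    k=near&(Z>53)&(Z<67)&(abs(a)<25)
    print(n,"plate b at |a|<25:",np.percentile(b[k],[0.5,1,99,99.5]).round(2),end=" ")
    k=near&(Z>53)&(Z<67)&(abs(b)<20); print("a:",np.percentile(a[k],[0.2,1,99,99.8]).round(2))
    k=near&(abs(Z-198)<6)&(b<15); 
    k=(abs(Z-198)<4)&(abs(a-100)<16)&(abs(b)<14)
    kk=k; print("  knob",a[kk].mean(),b[kk].mean(), a[kk].min(),a[kk].max(),b[kk].min(),b[kk].max())
    m=(((abs(Z-105)<4) if n=="w10" else (abs(Z-95)<4))&(abs(a)<45)&(abs(b)<25)); print("  top",a[m].mean(),b[m].mean(),np.percentile(a[m],[.5,99.5]),np.percentile(b[m],[.5,99.5]))
```

```text
w1 plate b at |a|<25: [-39.46 -39.04  39.73  39.97] a: [-74.67 -69.23  61.39  62.05]
  knob 101.15736465436393 0.3066326519958703 89.09478035936591 115.91029698784104 -10.402973444094188 10.43283710701244
  top 0.518051443870067 0.2440836229433494 [-23.96791099  23.67738237] [-9.64058848 10.13026076]
w10 plate b at |a|<25: [-39.23 -39.02  39.53  39.8 ] a: [-74.74 -74.09  61.91  62.32]
  knob 101.5558479225908 0.10540900803200244 89.55048099793333 115.23878627981365 -10.140408955467333 10.294972147529712
  top 2.121844769758206 1.2300955580327013 [-28.45509724  30.53696227] [-12.58328339  14.57487188]
```

Coupon: 1–2 mm off centre along the ledge, about 1 mm across, and lying flat. Head: parked a = 145 along the meter's x, flanks at b = ±15, button out to about b = -24. I'll now move over the head.

{"api": "servo_tool", "payload": {"steps": "0 0.5 -18 0 -0.004 0.003 60; 0 0.5 -20 0 0 0 60; 5 0 -18 0 -0.002 0 60; 10 0 -12 0 0 0 60; 15 0 -6 0 0 0 60; 15 0 0 0 0 0 60; 10 0 0 0 0 0 60; 0 0 0 0 0 0 60"}}

```text
t: 18.45
eef_pos: [654.8, 34.3, 266.6]
tcp_rot: [0.078, 1.568, 3.022]
ft_force: [0.0, 0.2, 0.5]
opening: 0.635
```

Run:
```python
from h import *
rel([657.9,32.6,163],-1.77)
c=get_calibration("wrist");p,d=read_camera("wrist"); cv2.imwrite("pics/w11.png",p); np.savez("w11.npz",d=d,**c)
rel([657.9,32.6,163],-1.77)
P=cloud(c,d); Z=P[...,2]
ex=np.array([np.cos(-.199),np.sin(-.199)]); ey=np.array([-ex[1],ex[0]])
r=P[...,:2]-np.array([516.1,62.8]); a=r@ex;b=r@ey
k=(abs(Z-206)<4)&(abs(a-145)<30)&(abs(b)<20); print("head",np.percentile(a[k],[.5,99.5]),np.percentile(b[k],[.5,99.5]),Z[k].mean())
k=(Z<201)&(Z>170)&(abs(a-145)<15)&(b<-15)&(b>-30); print("button",np.percentile(a[k],[1,99]),b[k].min(),Z[k].max())
```

```text
t 18.45 p [654.8  34.3 266.6] jawyaw -1.7679 xdir [-2.6e-03  3.0e-04 -1.0e+00] f [0.  0.2 0.5] open 60.3 q [-0.05  0.49  1.41  0.    1.24  1.72]
 tool delta [103.62   1.02  -3.65] rotvec [ 0.0021  0.0026 -0.0002]
t 18.5 p [655.   34.3 267.5] jawyaw -1.7678 xdir [-1.7e-03  2.0e-04 -1.0e+00] f [-0.5 -0.7 -0.1] open 59.9 q [-0.05  0.49  1.41  0.    1.24  1.72]
 tool delta [104.46   1.09  -3.35] rotvec [ 0.0022  0.0017 -0.0001]
head [128.57942537 161.60438958] [-14.77693706  14.89171799] 205.71073540952193
button [132.53675186 157.84405753] -23.971112438504804 198.95106158596462
```

View pics/w11.png

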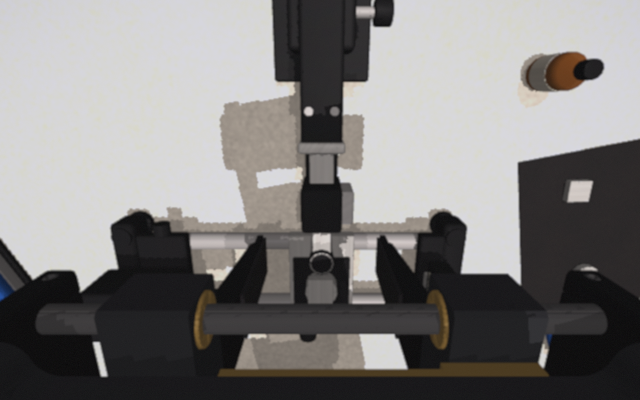

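The head is at (322,205), the button at (347,205), and the collar at (322,148). All agree with the frame I'm using, so I'll descend.

{"api": "servo_tool", "payload": {"steps": "5 0.5 -2 0.002 0.002 0 60; 10 0.6 -1.4 0 0 0 60; 12 0 0 0 0 0 60; 8 0 0 0 0 0 60; 2 0 0 0 0 0 60; 0 0 0 0 0 0 60; 0 0 0 0 0 0 60; 0 0 0 0 0 0 60"}}

```text
t: 19.3
eef_pos: [658.5, 32.5, 228.9]
tcp_rot: [-3.039, 1.568, -0.096]
ft_force: [0.9, 0.1, -0.4]
opening: 0.631
```

Run:
```python
from h import *
rel([657.9,32.6,163],-1.77)
```

```text
t 19.3 p [658.5  32.5 228.9] jawyaw -1.7698 xdir [ 2.9e-03 -3.0e-04 -1.0e+00] f [ 0.9  0.1 -0.4] open 60.0 q [-0.05  0.53  1.45 -0.    1.16  1.72]
 tool delta [65.89  0.09  0.82] rotvec [ 0.0002 -0.0029  0.0003]
```

{"api": "servo_tool", "payload": {"steps": "8 0 0.8 0 -0.003 0 60; 10 0 0 0 0 0 60; 12 0 0 0 0 0 60; 12 0 0 0 0 0 60; 10 0 0 0 0 0 60; 8 0 0 0 0 0 60; 4 0 0 0 0 0 60; 0 0 0 0 0 0 60"}}

```text
t: 20.1
eef_pos: [657.3, 32.8, 158.3]
tcp_rot: [-0.086, 1.569, 2.857]
ft_force: [0.2, 0.7, 0.7]
opening: 0.633
```

Run:
```python
from h import *
c=get_calibration("wrist");p,d=read_camera("wrist"); cv2.imwrite("pics/w12.png",p); np.savez("w12.npz",d=d,**c)
rel([657.9,32.6,163],-1.77)
P=cloud(c,d); Z=P[...,2]
ex=np.array([np.cos(-.199),np.sin(-.199)]); ey=np.array([-ex[1],ex[0]])
r=P[...,:2]-np.array([516.1,62.8]); a=r@ex;b=r@ey
k=(abs(Z-206)<4)&(abs(a-145)<30)&(abs(b)<20); print("head",np.percentile(a[k],[.5,99.5]),np.percentile(b[k],[.5,99.5]),Z[k].mean())
```

```text
t 20.15 p [657.4  32.8 158.7] jawyaw -1.7697 xdir [-1.2e-03  5.0e-04 -1.0e+00] f [-1.3 -0.4 -0.4] open 60.2 q [-0.05  0.59  1.53  0.    1.02  1.72]
 tool delta [-4.34  0.1  -0.52] rotvec [0.0003 0.0013 0.0002]
head [128.65180569 161.75731448] [-14.84697348  14.54863606] 205.5408886045402
```

View pics/w12.png

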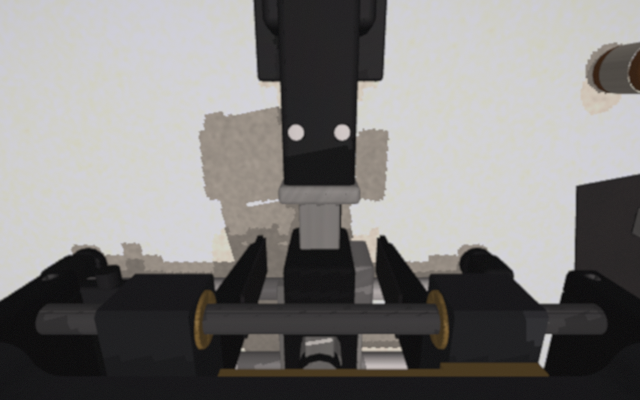

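{"api": "servo_tool", "payload": {"steps": "-4 0 -0.5 0 0.001 0 60; 0 0 0 0 0 0 55; 0 0 0 0 0 0 50; 0 0 0 0 0 0 47; 0 0 0 0 0 0 44; 0 0 0 0 0 0 44; 0 0 0 0 0 0 44; 0 0 0 0 0 0 44"}}

```text
t: 20.95
eef_pos: [658.5, 31.8, 164.9]
tcp_rot: [2.909, 1.568, -0.432]
ft_force: [-0.4, -1.5, -0.5]
opening: 0.462
```

{"api": "servo_tool", "payload": {"steps": "0 0 0 0 0 0 42; 0 0 0 0 0 0 40; 0 0 0 0 0 0 38; 0 0 0 0 0 0 36; 0 0 0 0 0 0 34; 0 0 0 0 0 0 32; 0 0 0 0 0 0 28; 0 0 0 0 0 0 24"}}

```text
t: 21.75
eef_pos: [658.6, 32.0, 164.9]
tcp_rot: [2.935, 1.568, -0.405]
ft_force: [0.3, -2.2, 0.3]
opening: 0.344
```

Run:
```python
from h import *
c=get_calibration("wrist");p,d=read_camera("wrist"); cv2.imwrite("pics/w13.png",p); np.savez("w13.npz",d=d,**c)
rel([657.9,32.6,163],-1.77)
cv2.imwrite("pics/c13.png",cv2.resize(p[150:310,220:420],None,fx=3.5,fy=3.5,interpolation=cv2.INTER_CUBIC))
```

```text
t 21.8 p [658.6  32.  164.9] jawyaw -1.7695 xdir [ 0.0027 -0.0011 -1.    ] f [ 0.4 -1.5 -0.1] open 32.4 q [-0.05  0.59  1.52 -0.    1.03  1.72]
 tool delta [ 1.92 -0.46  0.78] rotvec [ 0.0005 -0.0028 -0.0005]
```

View pics/c13.png

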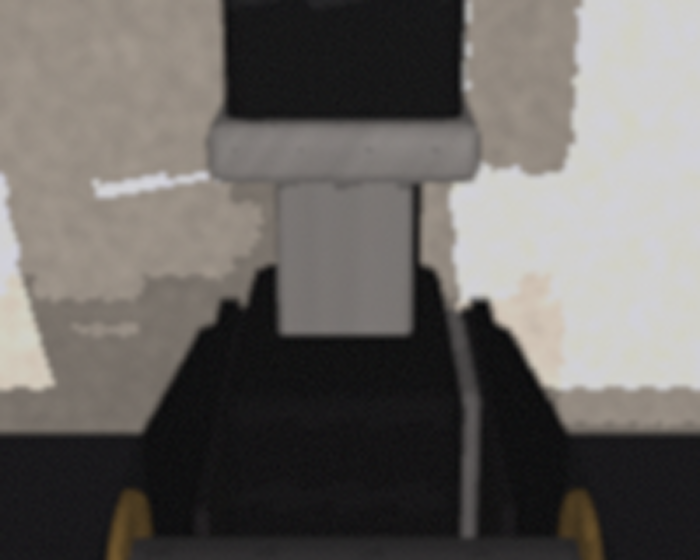

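The jaws read 32.4 mm, so the button is fully in with the head still parked. I'll start drawing the arm out along tool +z.

{"api": "servo_tool", "payload": {"steps": "0 0 0 0 0 0 15; 0 0 0 0 0 0 10; 0 0 3 0 0 0 10; 0 0 6 0 0 0 10; 0 0 8 0 0 0 10; 0 0 8 0 0 0 10; 0 0 4 0 0 0 10; 0 0 0 0 0 0 10"}}

```text
t: 22.6
eef_pos: [628.4, 38.0, 164.9]
tcp_rot: [3.089, 1.565, -0.251]
ft_force: [3.9, -0.5, -2.4]
opening: 0.344
```

Run:
```python
from h import *
c=get_calibration("wrist");p,d=read_camera("wrist"); cv2.imwrite("pics/w14.png",p); np.savez("w14.npz",d=d,**c)
rel([658.6-98,32+19.8,164.9],-1.77)
P=cloud(c,d); Z=P[...,2]
ex=np.array([np.cos(-.199),np.sin(-.199)]); ey=np.array([-ex[1],ex[0]])
r=P[...,:2]-np.array([516.1,62.8]); a=r@ex;b=r@ey
k=(abs(Z-206)<4)&(abs(a-130)<60)&(abs(b)<20); print("head",np.percentile(a[k],[.5,99.5]),np.percentile(b[k],[.5,99.5]),Z[k].mean())
```

```text
t 22.65 p [628.6  38.  164.9] jawyaw -1.7697 xdir [ 0.0054 -0.0014 -1.    ] f [ 2.6 -1.9 -2.2] open 32.9 q [-0.04  0.55  1.6  -0.    0.99  1.73]
 tool delta [-0.36 -0.09 69.41] rotvec [ 0.0003 -0.0056 -0.0003]
head [111.16809786 130.84387836] [-19.30387611  19.29347245] 205.64138832390347
```

View pics/w14.png

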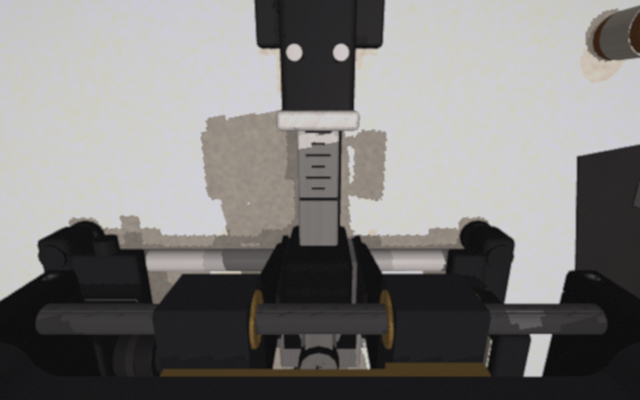

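The arm follows: about 30 mm shows at the collar at (318,130), and the TCP moved 30.6 mm. I'll continue.

{"api": "servo_tool", "payload": {"steps": "0 0 6 0 -0.003 0 10; 0 0 10 0 -0.002 0 10; 0 0 10 0 0 0 10; 0 0 10 0 0 0 10; 0 0 10 0 0 0 10; 0 0 7 0 0 0 10; 0 0 4 0 0 0 10; 0 0 0 0 0 0 10"}}

```text
t: 23.45
eef_pos: [570.2, 49.7, 164.9]
tcp_rot: [3.103, 1.567, -0.237]
ft_force: [4.3, -2.6, -3.5]
opening: 0.342
```

Run:
```python
from h import *
c=get_calibration("wrist");p,d=read_camera("wrist"); cv2.imwrite("pics/w15.png",p); np.savez("w15.npz",d=d,**c)
rel([658.6-98,32+19.8,164.9],-1.77)
cv2.imwrite("pics/c15.png",cv2.resize(p[0:250,240:400],None,fx=2.4*1.4,fy=2.4,interpolation=cv2.INTER_CUBIC))
```

```text
t 23.5 p [570.5  49.7 164.9] jawyaw -1.7695 xdir [ 3.8e-03 -9.0e-04 -1.0e+00] f [ 3.  -1.8 -3. ] open 32.5 q [-0.03  0.47  1.75 -0.    0.92  1.74]
 tool delta [-0.05 -0.1  10.14] rotvec [ 0.0005 -0.0039 -0.0001]
```

View pics/c15.png

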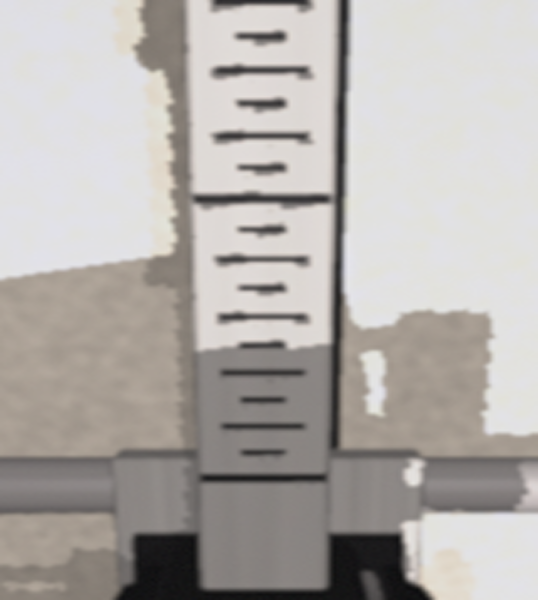

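{"api": "servo_tool", "payload": {"steps": "0 0 4 0 -0.003 0 10; 0 0 4 0 0 0 10; 0 0 1.5 0 0 0 10; 0 0 0 0 0 0 10; 0 0 0 0 0 0 10; 0 0 0 0 0 0 10; 0 0 0 0 0 0 10; 0 0 0 0 0 0 10"}}

```text
t: 24.3
eef_pos: [562.1, 51.4, 164.9]
tcp_rot: [-3.138, 1.568, -0.195]
ft_force: [3.3, -1.9, -1.2]
opening: 0.345
```

Run:
```python
from h import *
rel([658.6-98,32+19.8,164.9],-1.77)
c=get_calibration("wrist");p,d=read_camera("wrist"); cv2.imwrite("pics/w16.png",p); np.savez("w16.npz",d=d,**c)
rel([658.6-98,32+19.8,164.9],-1.77)
ex=np.array([np.cos(-.199),np.sin(-.199)])
# full-width line 0 location along tube column (z=187)
for n in ["w14","w15","w16"]:
    f=np.load(n+".npz"); g=cv2.cvtColor(cv2.imread(f"pics/{n}.png"),cv2.COLOR_BGR2GRAY).astype(float)
    row=g[:,303:309].mean(1); 
    row=g[:,305:309].mean(1); dr=row-0.5*(np.roll(row,4)+np.roll(row,-4))
    vs=[v for v in range(5,245) if dr[v]<-25 and dr[v]==dr[v-3:v+4].min()]
    print(n,[(v,round(float((onplane(f,318,v,187)[:2]-[516.1,62.8])@ex),1),round(dr[v])) for v in vs])
    P=cloud(f,f["d"]); print("  tube z",np.median(P[210:235,312:325,2]))
s,_=read_camera("scene"); cv2.imwrite("pics/s16.png",s); cv2.imwrite("pics/s16c.png",cv2.resize(s[170:310,240:440],None,fx=4,fy=4,interpolation=cv2.INTER_CUBIC))
s,_=read_camera("top"); cv2.imwrite("pics/t16.png",s)
```

```text
t 24.3 p [562.1  51.4 164.9] jawyaw -1.7696 xdir [ 2.4e-03 -5.0e-04 -1.0e+00] f [ 3.3 -1.9 -1.2] open 32.8 q [-0.03  0.46  1.77 -0.    0.91  1.74]
 tool delta [-0.02 -0.12  1.59] rotvec [ 0.0004 -0.0024  0.    ]
t 24.35 p [562.1  51.4 164.9] jawyaw -1.7696 xdir [ 2.5e-03 -5.0e-04 -1.0e+00] f [ 4.2 -2.3 -2.8] open 32.3 q [-0.03  0.46  1.77 -0.    0.91  1.74]
 tool delta [-0.01 -0.13  1.6 ] rotvec [ 0.0004 -0.0025  0.    ]
w14 [(109, 192.7, -69), (131, 183.6, -121), (149, 175.9, -28), (155, 173.2, -55), (177, 163.3, -51), (199, 153.1, -85)]
  tube z 187.0475959665088
w15 [(29, 164.1, -154), (56, 154.2, -146), (83, 143.8, -158), (108, 133.9, -141), (132, 123.9, -136), (146, 117.9, -41), (155, 114.0, -62), (177, 104.1, -57), (199, 93.8, -102)]
  tube z 187.0936625859294
w16 [(29, 155.8, -158), (56, 145.9, -155), (82, 136.0, -169), (108, 125.7, -142), (132, 115.7, -141), (146, 109.7, -41), (155, 105.8, -64), (177, 95.9, -60), (199, 85.6, -105)]
  tube z 187.06467455785085
```

View pics/s16c.png

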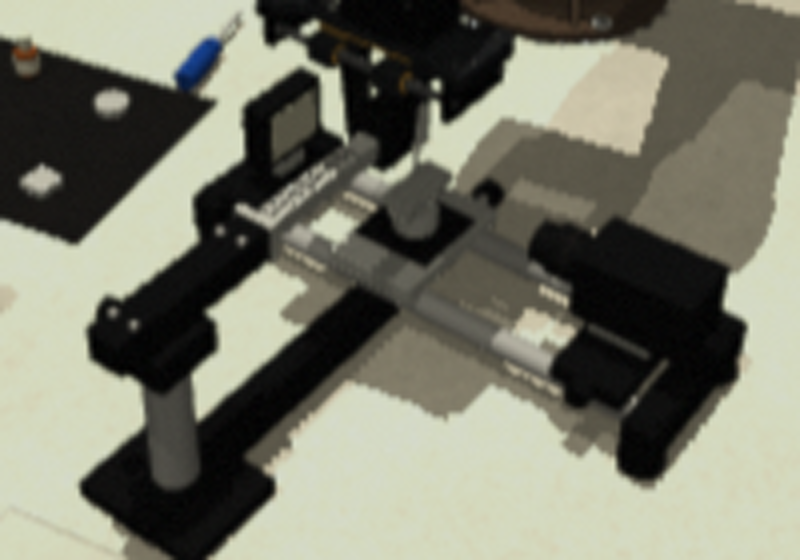

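View pics/w16.png

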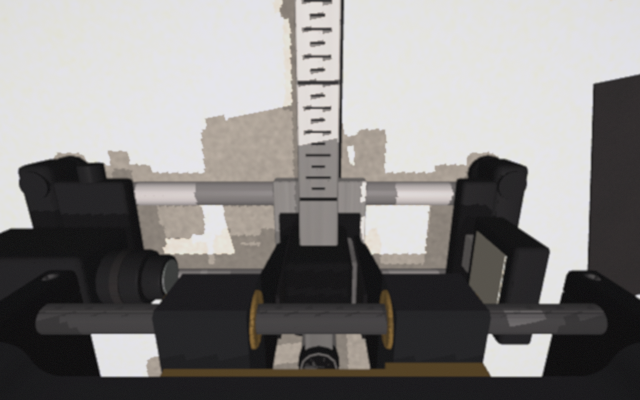

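View pics/t16.png

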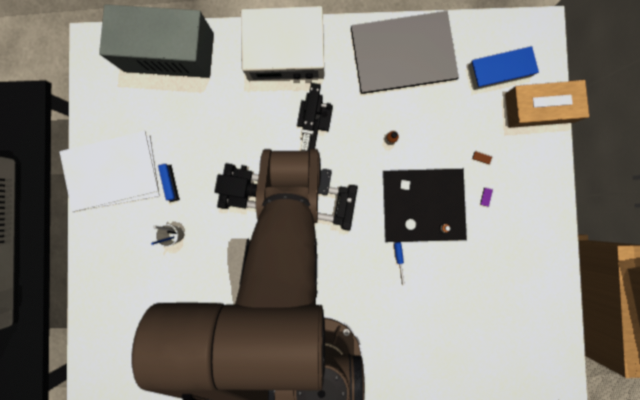

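Run:
```python
from h import *
ex=np.array([np.cos(-.199),np.sin(-.199)]); o=np.array([516.1,62.8])
f=np.load("w13.npz"); p=cv2.imread("pics/w13.png"); g=cv2.cvtColor(p,cv2.COLOR_BGR2GRAY)
for v in range(180,216,2): print(v,g[v,303:340:6],round(float((onplane(f,318,v,187)[:2]-o)@ex),1))
for n in ["w10","w11","w13","w14"]:
    f=np.load(n+".npz");P=cloud(f,f["d"]); Z=P[...,2]; r=P[...,:2]-o; a=r@ex; b=r@np.array([-ex[1],ex[0]])
    k=(abs(Z-195.2)<1.5)&(abs(a-186)<12)&(abs(b)<18); print(n,"collar a",np.percentile(a[k],[1,5,50]))
```

```text
180 [24 22 23 22 22 24 23] 192.8
182 [22 21 23 22 22 23 23] 191.9
184 [64 66 65 64 65 67 66] 191.0
186 [112 115 111 110 114 114 114] 190.1
188 [124 127 124 122 129 128 126] 189.1
190 [128 129 127 125 134 133 131] 188.2
192 [128 126 124 125 129 131 128] 187.3
194 [128 122 121 124 126 128 124] 186.3
196 [124 121 119 125 124 124 122] 185.4
198 [122 119 116 124 123 121 120] 184.4
200 [109 107 107 111 110 108 108] 183.5
202 [100 109 103  99 112 104  72] 182.5
204 [117 117 114 116 119 115  44] 181.6
206 [117 115 118 117 119 119  45] 180.6
208 [118 116 118 117 119 119  46] 179.6
210 [118 116 117 117 119 118  47] 178.7
212 [117 116 117 117 118 118  55] 177.7
214 [118 115 117 117 119 118  55] 176.7
w10 collar a [185.12544056 185.23859677 189.00531266]
w11 collar a [185.10778826 185.82390767 189.50488958]
w13 collar a [185.21581892 185.64968504 189.2907745 ]
w14 collar a [185.06652466 185.50085748 189.13512953]
```

The TCP says 98.4 mm drawn, and the scale lines agree at about 98–99. I'll nudge the last 1.6 mm.

{"api": "servo_tool", "payload": {"steps": "0 0 1.8 0 0 0 10; 0 0 0 0 0 0 10; 0 0 0 0 0 0 10; 0 0 0 0 0 0 10; 0 0 0 0 0 0 10; 0 0 0 0 0 0 10; 0 0 0 0 0 0 10; 0 0 0 0 0 0 10"}}

```text
t: 25.25
eef_pos: [560.3, 51.7, 164.9]
tcp_rot: [-3.116, 1.568, -0.173]
ft_force: [4.1, -1.8, -3.1]
opening: 0.341
```

```bash
cat > chk.py <<'E'
from h import *
import sys
rel([658.6-98,32+19.8,164.9],-1.77)
c=get_calibration("wrist");p,d=read_camera("wrist"); cv2.imwrite(f"pics/{sys.argv[1]}.png",p)
rel([658.6-98,32+19.8,164.9],-1.77)
ex=np.array([np.cos(-.199),np.sin(-.199)])
g=cv2.cvtColor(p,cv2.COLOR_BGR2GRAY).astype(float)
row=g[:,305:309].mean(1); dr=row-0.5*(np.roll(row,4)+np.roll(row,-4))
vs=[v for v in range(5,245) if dr[v]<-25 and dr[v]==dr[v-3:v+4].min()]
print([(v,round(float((onplane(c,318,v,187)[:2]-[516.1,62.8])@ex),1)) for v in vs])
E
python3 chk.py w17
```

```text
t 25.25 p [560.3  51.7 164.9] jawyaw -1.7696 xdir [ 2.6e-03 -5.0e-04 -1.0e+00] f [ 4.1 -1.8 -3.1] open 32.5 q [-0.03  0.46  1.77 -0.    0.91  1.74]
 tool delta [ 0.01 -0.14 -0.29] rotvec [ 0.0004 -0.0026  0.0001]
t 25.3 p [560.3  51.7 164.9] jawyaw -1.7696 xdir [ 2.5e-03 -5.0e-04 -1.0e+00] f [ 3.4 -1.7 -2.9] open 32.8 q [-0.03  0.46  1.77 -0.    0.91  1.74]
 tool delta [-0.02 -0.12 -0.3 ] rotvec [ 0.0004 -0.0026  0.    ]
[(29, 153.9), (56, 144.0), (82, 134.1), (108, 123.8), (132, 113.8), (146, 107.8), (155, 103.9), (177, 94.0), (199, 83.7)]
```

Run:
```python
from h import *
c=get_calibration("scene"); s,d=read_camera("scene"); cv2.imwrite("pics/s17.png",cv2.resize(s[185:255,290:400],None,fx=7,fy=7,interpolation=cv2.INTER_CUBIC))
P=cloud(c,d); Z=P[...,2]; r=P[...,:2]-np.array([516.1,62.8])
ex=np.array([np.cos(-.199),np.sin(-.199)]); ey=np.array([-ex[1],ex[0]]); a=r@ex;b=r@ey
k=(abs(Z-105)<4)&(abs(a)<45)&(abs(b)<25); print(k.sum(),np.percentile(a[k],[2,98]),np.percentile(b[k],[2,98]),np.median(Z[k]))
```

```text
116 [-29.43329335  31.1364671 ] [-14.09598908  12.9461978 ] 106.13678798411543
```

View pics/s17.png

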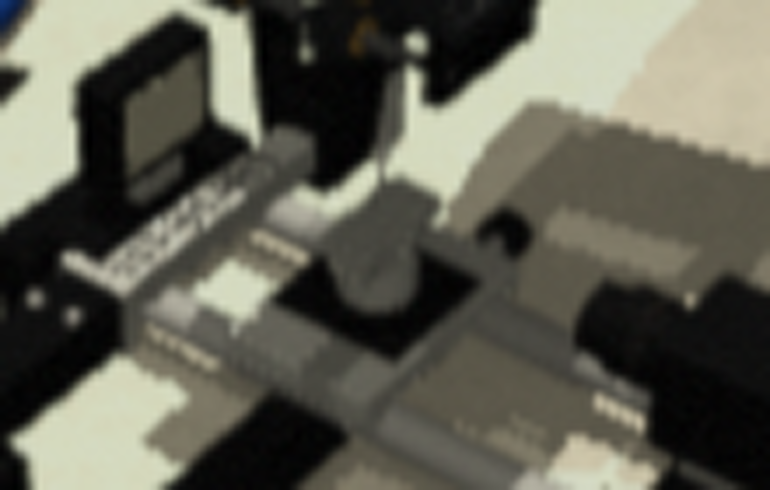

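The coupon lies flat on the ledge at (385,215) in the crop, about 1 mm off centre, and the needle stands above it at (382,175). The jaws still read 32.5 mm, so the button is in. I'm handing the job in.

```bash
python3 -c "
from h import *
print(order.job_done()); rel([560.6,51.8,164.9],-1.77)"
```

```text
the job is handed in; nothing more can be done
None
the job is handed in; nothing more can be done
```

I laid the long aluminium coupon lengthwise on the ledge and let go of it. I then squeezed the lock button, drew the dosing arm out to the 100 mm mark, and handed the job in at about 25 s of the 58 s, still holding it there with the button in.

Last checks:
- **Coupon:** it lies flat on the ledge. The wrist view before the pull put it 1–2 mm off centre along the ledge and about 1 mm across; the scene view after the pull put it within about 1 mm.
- **Arm:** the tool moved 100.3 mm from the parked grip, and the movement of the scale's 0 line gives about 100.0 mm. At the end the collar was outside the wrist camera's view, so I could not read the 100 mm line directly at the collar.
- **Button and forces:** the jaws read about 32.5 mm, which means the button is fully in. The last force readings were 3–5 N, about the spring's pull.
- **Needle and bystanders:** the needle stands above the coupon in the scene view. The specimens and other things on the bench looked undisturbed in the top view, apart from what the arm hid.

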